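Take the wash basket off its drain hooks and hold it over the tote

ROBOT

A 6-joint arm with a two-finger parallel gripper is mounted at the origin on the work surface. World frame = base frame: x ahead of the robot, y to its left, z up, the work surface at z = 0. Lengths are in m, angles in degrees, forces in N, time in s.
With the tool pointing down it reaches from about 0.375 to 0.9 m from the base axis. Payload 3.1 kg.
Tool frame: the origin (TCP) lies on the centre line of the jaws, within the pads' length; the fingertips stand 17 mm ahead of it and the grasp point (between the pads) lies 2 mm behind it; z points along the fingers, y is the line along which they close (so a half turn about z gives the same grasp; the last joint's range is limited). The gripper opens to 87 mm and grips with 3 to 60 N. Pads are 19 mm wide; open, the fingers measure 117 mm over their backs; the gripper's body (75 mm by 190 mm) begins 51 mm behind the grasp point.
Start: joints at [-73.367, 30.224, 82.088, -0, 67.689, -10.227], TCP at [0.282, -0.558, 0.24] pointing down, gripper open.
Joint ranges: [-176.69, 176.69], [-43.24, 126.21], [12.49, 139.97], [-82, 262], [0, 151.66], [-163.58, 163.58]. Speed limits (degrees/s): [159.86, 159.86, 180, 180, 180, 180].

INTERFACE

Orientations are given as a 3x3 rotation matrix whose columns are the frame's x, y, z axes.
In Python, from rig import bot, imaging, finder gives the robot as it stands. The module is installed in compiled form; this text tells all that it offers.
- The arm moves only by the tool play_rows, never from a script. Its argument "motion" is a list that holds one entry, the list of rows, each a list of 6 numbers: the shift along the tool's x, y, z in parts of the range, where 1.0 means 0.6 m, then the turn, a rotation vector about the tool's x, y, z in shares of 180 degrees (1.0 is 180 degrees). In form: [[[dx, dy, dz, wx, wy, wz], ...]]. A call has 1 to 8 rows; each row is the pose to reach, as a shift and turn from the pose commanded when the call began, along the tool's axes at that moment; what a row does not reach only later rows make up. A row lasts 1/12 s, in which the tool goes at most 41.7 mm and 7.16 degrees, less where a joint would pass 70% of its speed; a pose out of reach is approached as far as the arm can. Shift and turn numbers lie between -1 and 1, and a call with a number outside is refused. A call with a gripper value outside its range is refused whole. "fingers" is the finger opening in m, from 0 to 0.087, set as the call begins (left out, the last holds). The fingers move at their own pace and stop on an object; the grip force is fixed at half the most. Time passes only in rows, so rows that repeat a pose let the fingers close. It gives the time, the measured TCP pose, the force, the opening and the grip force at its end, in the units of the state.
- bot.read_state(): the state, without advancing time (a new reading comes with each control period).
- imaging.capture(name): name is "side" or "top" or "wrist"; returns a dict with "frame" (384x512x3 uint8, red, green, blue), "camera_matrix" (3x3 intrinsics, pixels), "R" (3x3) and "t" (3): a world point X has camera coordinates R X + t. Camera axes: x right, y down, z forward; pixel columns grow to the right and rows downward; lengths in m; the calibration is good to about 2 mm. A picture is of the moment at which its call begins. There is no depth.
- bot.hand_in(): hands the job in; it is judged then, once.
Trained networks look in the newest picture that a camera, given by its name, has taken for a name from the list of things; names that differ only in an ending like _2 or _b are one class to them, and where a whole thing is asked for, a point or a joint stands for the part that bears it (a point fixed in the world has none). Each returns a list of dicts, best first, with "confidence" (0 to 1); they miss things now and then, are a little off and sometimes report something else, mostly with a low value. They report only what shows in the picture. A call takes as long as a camera call. They do not tell look-alikes from the thing itself.
- finder.recognise(camera, name): "at" ([x, y, z] in m, in world coordinates, good to about 4 mm: the middle of the surface that is visible of it).
- finder.outline_of(camera, name): "pixels" (384x512 bool, what is visible of it).
The state is a dict: "time_s": time; "joint_positions": joint angles; "qvel": joint speeds; "tau": joint torques, N m; "position": TCP position; "tcp_rot": TCP orientation; "force": force on the tool from outside, world axes, zero at the start; "moment": the same for the moment, N m; "opening": opening from 0.0 (shut) to 1.0 (fully open); "grasp_force": force on a finger pad.
Only numpy, scipy, OpenCV 4.12 (cv2) and the standard library are available. Lean on these libraries where they do the work, as an engineer would, in place of code of your own. Each camera call takes 0.05 s, during which the arm holds its last target. There are 200 camera calls.

TASK

The brass fittings in the wash basket have drained: lift the basket up and off the two hooks of the drain rack and bring it, kept level, over the middle of the blue tote, spilling no fittings and leaving the tote and the other things on the bench where they are. Finish while still holding the basket in the air a few centimetres above the tote's rim, level and steady, touching nothing but the gripper, so that I can empty it by hand.

Things in the scene. Friction and masses are not known exactly. Their poses are not given: they have to be found in the camera images.
- basket: Wire mesh wash basket with loose fittings, 0.6 kg in all; 150 (y) x 110 (x) x 45 high. Origin: centre of its underside, z up. A rigid bail of 8 mm round bar rises at its ends (y = +-75), then runs level along y (-64 to 64), centre line 150 above the underside: a window 100 high. It hangs by this bar on the hooks, axes along the rack's, underside 113 above the bench
- basket_grip (a point): Centre of the black rubber grip sleeve (round, 16 mm diameter, 56 mm long) in the middle of the bail's level bar, between the two hooks; axes as the basket's, the sleeve runs along y
- rack: Fixed steel drain rack: drip tray (x +-95, y +-125, 18 high), two 20 mm posts at x = 112, y = +-105, 280 high, a 20 mm cross tube between them at height 255 to 275, and two dark hooks on it pointing to the rack's -x. Origin: on the bench midway between the hooks, below their lowest point; yaw varies
- hooks (a point): Midway between the lowest points of the rack's two hooks (y = +-45, 8 mm round bar, this point on their centre line); axes as the rack's. From here, where the basket's bar rests, each hook turns up at 45 deg to a tip at x = -22, top 26 mm higher. They reach through the bail's window: the bar must rise over 30 mm, then go some 100 mm along -x to be free of them
- tote: Empty open blue plastic tote standing loose on the bench, 216 (its x) x 306 (its y) over the rim, 75 high, 1.2 kg. Origin: centre of its underside. Rack and tote can be on either side of the bench
- fitting0: Loose brass hex fitting in the basket, standing: hex 30 across flats, 40 high. Origin: centre of its underside
- fitting1: Loose brass hex fitting in the basket, standing: hex 30 across flats, 40 high. Origin: centre of its underside
- fitting2: Loose brass hex fitting in the basket, lying along its x: hex 26 across flats, 46 long. Origin: centre of its underside, on the basket's floor at the start
- fitting3: Loose brass hex fitting in the basket, lying along its x: hex 26 across flats, 46 long. Origin: centre of its underside, on the basket's floor at the start
- driver: Red and black cordless driver lying on its side, leave alone; about 175 x 190, 58 high. Origin: on the bench under the motor, x along the spindle, handle to +y
- flange: Red round six-bolt flange lying flat, 120 diameter, 34 high, leave alone. Origin: centre of the underside
- bolt_bin: Small blue bin of bolts, 110 x 150 (its y), 60 high, leave alone. Origin: centre of the underside
- socket: Dark steel impact socket standing upright, 38 diameter, 50 high, leave alone. Origin: centre of the underside
- wrench: Steel wrench lying flat along its x, leave alone. Origin: underside
- valve_body: Red valve body lying along its x, 112 long, 60 high, leave alone. Origin: centre of the underside
Mind the look-alikes: they are no part of the job. Leave any orange or pink look-alike of the basket alone.

How it is judged (in metres and radians):
On the way:
1. the basket is lifted off: held by the fingers, its bar at least 12 mm above where it hung, no longer touching the rack (contact force between basket and rack below 0.2 N and contact force between basket and the fingers above 2 N and z of basket_grip in the frame of rack above 0.275 m), for 0.2 s.
At the end, for the whole second after the job is handed in: The fingers hold the basket (over 2 N) and it touches neither rack nor tote; its centre is within 50 mm of the tote's centre seen from above, its underside 20 to 125 mm above the tote's rim; level within 0.14 rad (8 deg), slower than 25 mm/s and 0.2 rad/s; all four fittings in the basket (contact force between basket and rack below 0.2 N and contact force between basket and the fingers above 2 N and contact force between basket and tote below 0.2 N and horizontal distance between basket and tote below 0.05 m and z of basket in the frame of tote between 0.095 and 0.2 m and angle between basket's own z axis and vertical below 0.14 rad and linear speed of basket below 0.025 m/s and angular speed of basket below 0.2 rad/s and z of fitting0 in the frame of basket between -0.02 and 0.05 m and horizontal distance between each of fitting0, fitting1, fitting2, fitting3 and basket below 0.1 m and z of fitting1 in the frame of basket between -0.02 and 0.05 m and z of fitting2 in the frame of basket between -0.02 and 0.05 m and z of fitting3 in the frame of basket between -0.02 and 0.05 m); the arm keeps its last pose, push and grip.
It fails at once if a fitting is spilled out of the basket (not (z of fitting0 in the frame of basket between -0.02 and 0.05 m and horizontal distance between each of fitting0, fitting1, fitting2, fitting3 and basket below 0.1 m and z of fitting1 in the frame of basket between -0.02 and 0.05 m and z of fitting2 in the frame of basket between -0.02 and 0.05 m and z of fitting3 in the frame of basket between -0.02 and 0.05 m)).
It fails at once if the basket is tipped steeply (over 35 deg) (angle between basket's own z axis and vertical above 0.61 rad).
It fails at once if the tote or another thing on the bench is pushed more than 40 mm (distance of any of driver, flange, bolt_bin, socket, wrench, valve_body, tote from where it was at the start of the episode above 0.04 m).
It also fails if it takes over 53 s, if anything falls off the work surface, if the arm or the gripper's body presses on something with over 40 N, if the wrist force passes 120 N, or if a joint passes its speed limit or range.

## Working session

There is one attempt and no reset: what is moved stays moved. The work goes in short steps, Python scripts to look and compute and a tool call to move; the robot and the scene stay as the last step left them, time stands still between calls to the robot, and variables do not carry over. Pictures are saved under pics/ and viewed, at most 10 in all, crops included, and the job is handed in when it is done.

Besides the shell and the picture viewer there is one more tool, called after "Emit:" as name(argument=value, ...) on one line, values as JSON. play_rows: Moves the arm, as the interface text tells. Its arguments: {"type":"object","properties":{"motion":{"type":"array"},"fingers":{"type":"number"}},"required":["motion"]}

```bash
mkdir -p pics; cat > h.py <<'E'
import numpy as np, cv2
from rig import bot, imaging, finder
def proj(c,X):
    p=c["camera_matrix"]@(c["R"]@np.asarray(X,float)+c["t"]); return p[:2]/p[2]
def tri(obs): # list of (cap, (u,v))
    A=[]
    for c,(u,v) in obs:
        P=c["camera_matrix"]@np.c_[c["R"],c["t"]]
        A+= [u*P[2]-P[0], v*P[2]-P[1]]
    A=np.array(A); A/=np.linalg.norm(A[:,:3],axis=1)[:,None]
    return np.linalg.lstsq(A[:,:3],-A[:,3],rcond=None)[0]
def onplane(c,uv,z):
    d=c["R"].T@np.linalg.inv(c["camera_matrix"])@[uv[0],uv[1],1]; o=-c["R"].T@c["t"]
    return o+d*(z-o[2])/d[2]
def save(n,im,s=1): cv2.imwrite(f"pics/{n}.png",cv2.resize(im[...,::-1],None,fx=s,fy=s,interpolation=cv2.INTER_CUBIC))
E
python3 - <<'E'
from h import *
C={n:imaging.capture(n) for n in("side","top")}
save("both",np.vstack([C["side"]["frame"],C["top"]["frame"]]),0.78)
for n in C:
    c=C[n]; print(n,(-c["R"].T@c["t"]).round(3))
    for o in("basket","basket_grip","rack","hooks","tote"):
        for d in finder.recognise(n,o): print(o,np.round(d["at"],3),round(d["confidence"],2),proj(c,d["at"]).round())
print({k:np.round(v,3) for k,v in bot.read_state().items()})
E
```

```text
side [ 0.32  -1.006  1.455]
basket [0.508 0.235 0.125] 0.94 [251. 158.]
basket [0.41  0.607 0.012] 0.5 [220. 122.]
basket_grip [0.508 0.238 0.121] 0.84 [250. 158.]
basket_grip [0.404 0.606 0.012] 0.52 [219. 122.]
basket_grip [ 0.589 -0.508  0.032] 0.2 [307. 335.]
rack [0.555 0.204 0.002] 0.89 [262. 181.]
hooks [ 0.552  0.208 -0.001] 0.79 [261. 181.]
tote [ 0.499 -0.206  0.004] 0.88 [265. 264.]
top [0.236 0.033 1.523]
basket [0.501 0.24  0.116] 0.92 [197. 200.]
basket [0.243 0.397 0.002] 0.71 [159. 270.]
basket [0.365 0.598 0.008] 0.68 [109. 238.]
basket_grip [0.244 0.402 0.002] 0.97 [157. 269.]
basket_grip [0.369 0.596 0.007] 0.63 [110. 237.]
basket_grip [0.507 0.241 0.114] 0.57 [197. 198.]
rack [0.525 0.217 0.006] 0.88 [207. 199.]
hooks [0.53  0.219 0.005] 0.63 [206. 198.]
hooks [0.656 0.426 0.045] 0.31 [155. 165.]
tote [ 0.503 -0.22   0.01 ] 0.81 [315. 204.]
tote [0.501 0.24  0.116] 0.52 [197. 199.]
{'time_s': np.float64(0.6), 'joint_positions': array([-73.369,  30.223,  82.087,   0.   ,  67.69 , -10.227]), 'qvel': array([ 0.013, -0.008, -0.043, -0.   , -0.011, -0.041]), 'tau': array([-1.0000e-03, -4.3975e+01, -1.7689e+01,  6.3000e-02,  5.1000e-02,
       -0.0000e+00]), 'position': array([ 0.282, -0.558,  0.24 ]), 'tcp_rot': array([[ 0.892,  0.452,  0.   ],
       [ 0.452, -0.892,  0.   ],
       [ 0.   , -0.   , -1.   ]]), 'force': array([-0.707, -0.592,  0.848]), 'moment': array([ 0.026, -0.007, -0.006]), 'grasp_force': np.float64(0.0), 'opening': np.float64(0.996)}
```

View pics/both.png

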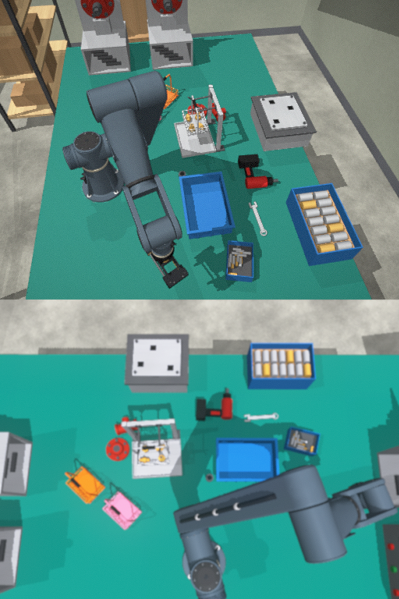

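The pictures show the basket on the rack (side ≈ (250,158), top ≈ (197,199)), the tote (top ≈ (315,204)), and orange and pink look-alikes on the bench (top ≈ (109,238) and (158,269)). The one hanging on the hooks, in bare steel mesh, is the one meant. I'll confirm it in an enlarged crop.

```bash
python3 - <<'E'
from h import *
t=imaging.capture("top"); s=imaging.capture("side")
a=cv2.resize(t["frame"][140:240,135:255],None,fx=4,fy=4,interpolation=cv2.INTER_CUBIC)[:400,:400]
b=cv2.resize(s["frame"][95:195,205:305],None,fx=4,fy=4,interpolation=cv2.INTER_CUBIC)
save("crop",np.hstack([a,b]))
E
```

```text
(no output)
```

View pics/crop.png

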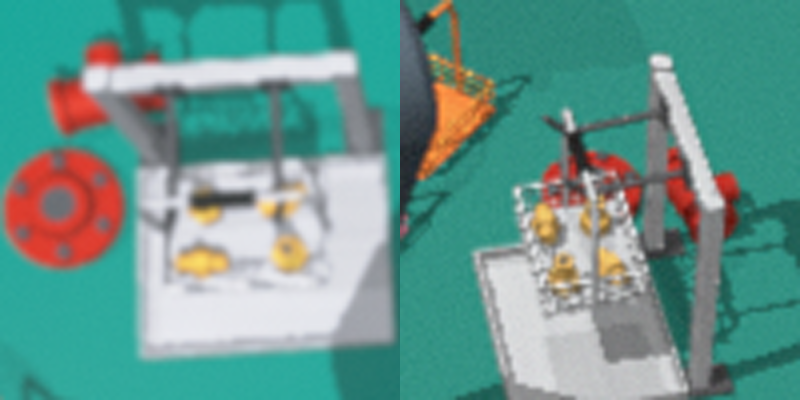

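The crop shows the grey wire basket with four brass fittings hanging on the rack's dark hooks. The black sleeve is at about top (190,190) and side (250,134), the post tops at top (159.5,159.5) and (221,155.5). This is the one meant.

```bash
python3 - <<'E'
from h import *
t=imaging.capture("top"); s=imaging.capture("side")
g=tri([(t,(190.5,189.8)),(s,(250,133.8))]); print("grip",g.round(4),proj(t,g),proj(s,g))
p1=tri([(t,(159.5,159.5)),(s,(270,110.5))]);p2=tri([(t,(221,155.5)),(s,(283,145))]);print(p1,p2)
a=onplane(t,(159.5,159.5),.28);b=onplane(t,(221,155.5),.28); d=a-b;print(a,b,"rack yaw",np.degrees(np.arctan2(-d[0],d[1])),np.hypot(*d[:2]))
# tote
for n,c in(("top",t),("side",s)):
    m=finder.outline_of(n,"tote")[0]["pixels"].astype(np.uint8)
    cs=max(cv2.findContours(m,0,1)[0],key=cv2.contourArea)
    W=np.array([onplane(c,p[0],.075)[:2] for p in cs],np.float32)
    print(n,cv2.minAreaRect(W),W.min(0),W.max(0))
    r=c["frame"];
    print(m.sum())
E
```

```text
grip [0.5067 0.2416 0.2609] [190.50566305 189.89029823] [250.07302191 133.77674147]
[0.60652809 0.34727878 0.2805171 ] [0.62021584 0.1389408  0.28340941]
[0.60747413 0.347497   0.28      ] [0.62241929 0.13931781 0.28      ] rack yaw 4.106212750296267 0.20871495443758944
top ((0.49345430731773376, -0.21701785922050476), (0.21772579848766327, 0.30681249499320984), 1.0773869752883911) [ 0.38482577 -0.36933413] [ 0.6047455  -0.06301263]
4371
side ((0.4866711497306824, -0.22899173200130463), (0.21869386732578278, 0.3334173560142517), 0.014268691651523113) [ 0.37731874 -0.39570102] [ 0.5960312  -0.06228339]
4709
```

Units first: shifts go in shares of 0.6 m and turns go in shares of 180 degrees. So -0.305 m / 0.6 = -0.5083, 0.28 m / 0.6 = 0.4667, -35 degrees / 180 = -0.1944.

Emit:
play_rows(motion=[[[0.4667,-0.5083,-0.2667,0,0,-0.1944],[0.4667,-0.5083,-0.2667,0,0,-0.1944],[0.4667,-0.5083,-0.2667,0,0,-0.1944],[0.4667,-0.5083,-0.2667,0,0,-0.1944],[0.4667,-0.5083,-0.2667,0,0,-0.1944],[0.4667,-0.5083,-0.2667,0,0,-0.1944],[0.4667,-0.5083,-0.2667,0,0,-0.1944],[0.4667,-0.5083,-0.2667,0,0,-0.1944]]], fingers=0.087)

```text
time_s: 1.57
position: [0.3665, -0.2563, 0.3606]
tcp_rot: [[0.472, 0.882, 0.0], [0.882, -0.472, -0.0], [0.0, 0.0, -1.0]]
force: [0.6, 0.0, 0.3]
opening: 1.0
grasp_force: 0.0
```

Emit:
play_rows(motion=[[[0,0,0,0,0,0],[0,0,0,0,0,0]]])

```text
time_s: 1.73
position: [0.3672, -0.2568, 0.361]
tcp_rot: [[0.468, 0.884, 0.002], [0.884, -0.468, -0.003], [-0.001, 0.003, -1.0]]
force: [-0.3, -1.3, -0.1]
opening: 0.998
grasp_force: 0.0
```

Scaled: 0.506 m / 0.6 = 0.8433, -0.109 m / 0.6 = -0.1817, -32 degrees / 180 = -0.1778.

Emit:
play_rows(motion=[[[0.8433,-0.1817,-0.0833,0,0,-0.1778],[0.8433,-0.1817,-0.0833,0,0,-0.1778],[0.8433,-0.1817,-0.0833,0,0,-0.1778],[0.8433,-0.1817,-0.0833,0,0,-0.1778],[0.8433,-0.1817,-0.0833,0,0,-0.1778],[0.8433,-0.1817,-0.0833,0,0,-0.1778],[0.8433,-0.1817,-0.0833,0,0,-0.1778],[0.8433,-0.1817,-0.0833,0,0,-0.1778]]])

```text
time_s: 2.4
position: [0.4587, 0.0614, 0.3914]
tcp_rot: [[-0.065, 0.998, -0.0], [0.998, 0.065, -0.001], [-0.001, -0.0, -1.0]]
force: [0.8, -1.0, 0.1]
opening: 1.001
grasp_force: 0.0
```

```bash
python3 - <<'E'
from h import *
s=bot.read_state();print(s["position"],s["tcp_rot"])
w=imaging.capture("wrist");save("w1",w["frame"])
o=-w["R"].T@w["t"];print(o,w["R"][2],proj(w,[.507,.2416,.261]))
for n in("basket_grip","hooks","rack"):
    for d in finder.recognise("wrist",n):print(n,d["at"],d["confidence"],proj(w,d["at"]))
E
```

```text
[0.45868839 0.06138093 0.39139235] [[-6.54126030e-02  9.97858249e-01 -3.25129512e-04]
 [ 9.97858061e-01  6.54123574e-02 -7.16001917e-04]
 [-6.93200931e-04 -3.71268654e-04 -9.99999691e-01]]
[0.45362825 0.14236902 0.53737683] [ 0.01848012 -0.29229359 -0.95615006] [332.25044694 -19.83475141]
basket_grip [0.5068, 0.2163, 0.1152] 0.7 [301.98566561  48.60571325]
hooks [0.586, 0.1761, 0.1407] 0.95 [364.19025612  84.7348841 ]
rack [0.5941, 0.1717, 0.1413] 0.59 [370.13679135  88.88306828]
rack [0.7368, 0.0002, 0.0527] 0.45 [415.74858044 203.10752393]
rack [0.3995, -0.0221, 0.0477] 0.31 [219.7015664  202.03520078]
```

View pics/w1.png

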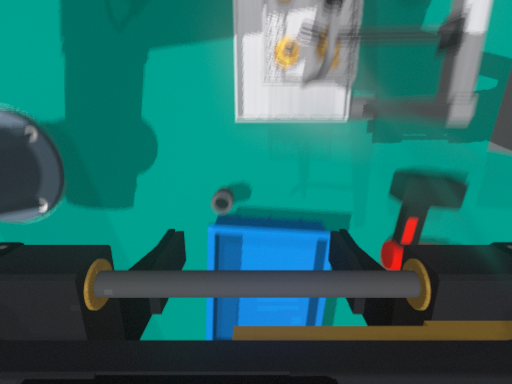

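The wrist view shows the basket and rack at the top edge (≈(300,45)) and the tote below (≈(268,280)). The sleeve is only partly in view, so I'm moving nearer.

Scaled: 0.08 m / 0.6 = 0.1333, 0.045 m / 0.6 = 0.075.

Emit:
play_rows(motion=[[[0.1333,0.075,0,0,0,0],[0.1333,0.075,0,0,0,0],[0.1333,0.075,0,0,0,0],[0.1333,0.075,0,0,0,0]]])

```text
time_s: 2.93
position: [0.4986, 0.1429, 0.3907]
tcp_rot: [[-0.067, 0.998, -0.001], [0.998, 0.067, -0.001], [-0.0, -0.001, -1.0]]
force: [-0.4, 0.4, 0.5]
opening: 1.0
grasp_force: 0.0
```

```bash
python3 - <<'E'
from h import *
import pickle
s=bot.read_state();print(s["position"],s["tcp_rot"])
w=imaging.capture("wrist");save("w2",w["frame"])
pickle.dump(w,open("w2.pkl","wb"))
print(proj(w,[.507,.2416,.261]))
E
```

```text
[0.49855209 0.142946   0.39074058] [[-6.71856905e-02  9.97739717e-01 -1.24113572e-03]
 [ 9.97740382e-01  6.71850564e-02 -5.45744768e-04]
 [-4.61125457e-04 -1.27499747e-03 -9.99999081e-01]]
[274.20578558  85.47364383]
```

View pics/w2.png

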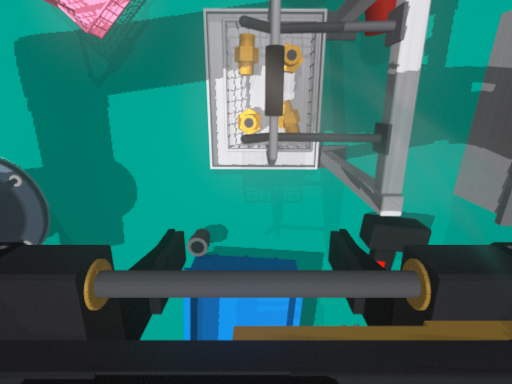

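Scaled: 0.1 m / 0.6 = 0.1667.

Emit:
play_rows(motion=[[[0.1667,0,0,0,0,0],[0.1667,0,0,0,0,0],[0.1667,0,0,0,0,0],[0.1667,0,0,0,0,0]]])

```text
time_s: 3.32
position: [0.4902, 0.2436, 0.3914]
tcp_rot: [[-0.068, 0.998, -0.001], [0.998, 0.068, 0.0], [0.0, -0.001, -1.0]]
force: [-0.9, -0.9, 0.2]
opening: 0.999
grasp_force: 0.0
```

```bash
python3 - <<'E'
from h import *
import pickle
s=bot.read_state();print(s["position"],s["tcp_rot"])
w=imaging.capture("wrist");save("w3",w["frame"])
pickle.dump(w,open("w3.pkl","wb"))
print(proj(w,[.507,.2416,.261]))
E
```

```text
[0.49016727 0.24357396 0.39140771] [[-6.81252718e-02  9.97676246e-01 -1.02704731e-03]
 [ 9.97676760e-01  6.81254103e-02  1.00393939e-04]
 [ 1.70128668e-04 -1.01782187e-03 -9.99999468e-01]]
[273.8943613  196.01001676]
```

View pics/w3.png

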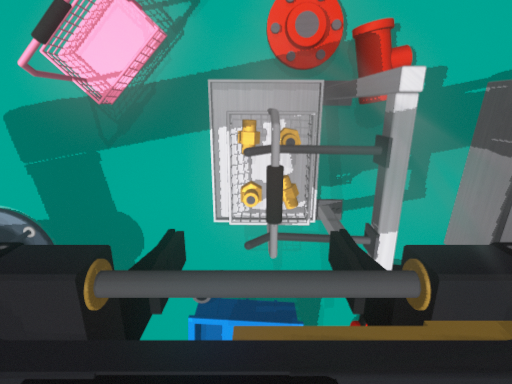

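Both views show the black sleeve: w2 from (275,46) to (273.5,115), w3 from (275,166) to (274,222), with the hooks at its sides. I'll triangulate the ends.

```bash
python3 - <<'E'
from h import *
import pickle
a=pickle.load(open("w2.pkl","rb"));b=pickle.load(open("w3.pkl","rb"))
def ends(c,box):
    y0,y1,x0,x1=box; g=cv2.cvtColor(c["frame"],cv2.COLOR_RGB2GRAY)[y0:y1,x0:x1]
    m=(g<55).astype(np.uint8); n,l,st,ce=cv2.connectedComponentsWithStats(m); i=1+np.argmax(st[1:,4])
    x,y,w,h,A=st[i]; ys,xs=np.where(l==i)
    f=np.polyfit(ys,xs,1); r=[y+y0,y+h+y0-1]
    return [(np.polyval(f,q-y0)+x0,q) for q in r],w
ea,wa=ends(a,(35,130,255,295));eb,wb=ends(b,(155,228,255,295));print(ea,wa,eb,wb)
P=[tri([(a,ea[i]),(b,eb[i])]) for i in(0,1)];print(P,np.mean(P,0),np.linalg.norm(P[0]-P[1]))
d=P[0]-P[1];print("yaw",np.degrees(np.arctan2(-d[0],d[1])))
s=bot.read_state();print(s["tcp_rot"].T@(np.mean(P,0)-s["position"]))
E
```

```text
Traceback (most recent call last):
ValueError: attempt to get argmax of an empty sequence
```

```bash
python3 - <<'E'
from h import *
import pickle
a=pickle.load(open("w2.pkl","rb"));b=pickle.load(open("w3.pkl","rb"))
for c,r,k in((a,(40,60,80,100,120,),0),(b,(160,180,200,215,228),0)):
    g=cv2.cvtColor(c["frame"],cv2.COLOR_RGB2GRAY)
    for y in r: print(y,g[y,260:290:2])
    x=g[:,275]; print([ (i,int(x[i])) for i in (range(40,122,2) if c is a else range(160,230,2))])
E
```

```text
40 [161 174 173 170 164 125 136 158 158 146 150 163 165 164 168]
60 [169 171 166  79  76  74  75  73  72  68  67  66 112 161 148]
80 [228 229 219  92  93  93  93  93  92  92  89  87 192 208 216]
100 [231 231 207  81  85  86  85  88  89  90  90  94 203 172 141]
120 [164 170 168 165 161 130 154 155 153 164 176 168 157 160 162]
[(40, 164), (42, 162), (44, 130), (46, 59), (48, 60), (50, 63), (52, 64), (54, 65), (56, 66), (58, 69), (60, 74), (62, 75), (64, 77), (66, 79), (68, 81), (70, 82), (72, 86), (74, 88), (76, 90), (78, 91), (80, 93), (82, 93), (84, 93), (86, 94), (88, 94), (90, 94), (92, 93), (94, 94), (96, 92), (98, 90), (100, 90), (102, 86), (104, 86), (106, 84), (108, 81), (110, 80), (112, 78), (114, 76), (116, 126), (118, 154), (120, 156)]
160 [226 229 230 226 228 202 130 154 157 145 210 219 211 216 217]
180 [160 209 229 147  58  58  59  61  57  58  55  54 192 146 129]
200 [174 184 229 135  55  56  58  61  58  56  55  95 187 171 175]
215 [162 197 198  95  55  56  58  57  57  55  54 170 198 131 190]
228 [118 117 117 121 116 112 150 157 148 120 117 116 116 116 116]
[(160, 158), (162, 159), (164, 158), (166, 128), (168, 60), (170, 59), (172, 61), (174, 59), (176, 61), (178, 61), (180, 59), (182, 59), (184, 60), (186, 57), (188, 59), (190, 57), (192, 57), (194, 58), (196, 58), (198, 58), (200, 55), (202, 57), (204, 58), (206, 56), (208, 57), (210, 55), (212, 58), (214, 57), (216, 55), (218, 56), (220, 55), (222, 57), (224, 108), (226, 151), (228, 155)]
```

```bash
python3 - <<'E'
from h import *
import pickle
a=pickle.load(open("w2.pkl","rb"));b=pickle.load(open("w3.pkl","rb"))
def ends(c,y0,y1):
    g=cv2.cvtColor(c["frame"],cv2.COLOR_RGB2GRAY)[y0:y1,262:288]
    m=g<105; rows=np.where(m.sum(1)>=7)[0]; ys,xs=np.where(m[rows[0]:rows[-1]+1])
    f=np.polyfit(ys+rows[0]+y0,xs+262,1); r=(rows[0]+y0-.5,rows[-1]+y0+.5)
    return [(np.polyval(f,q),q) for q in r]
ea,eb=ends(a,40,122),ends(b,158,228);print(ea,eb)
P=[tri([(a,ea[i]),(b,eb[i])]) for i in(0,1)];print(P,np.mean(P,0),np.linalg.norm(P[0]-P[1]))
d=P[0]-P[1];print("yaw",np.degrees(np.arctan2(-d[0],d[1])))
s=bot.read_state();print(s["tcp_rot"].T@(np.mean(P,0)-s["position"]))
E
```

```text
[(np.float64(275.0002311578658), np.float64(44.5)), (np.float64(273.5137815984028), np.float64(115.5))] [(np.float64(274.70439871056607), np.float64(165.5)), (np.float64(273.64613745813233), np.float64(223.5))]
[array([0.50469946, 0.27280479, 0.26687428]), array([0.5082227 , 0.21661741, 0.27034829])] [0.50646108 0.2447111  0.26861129] 0.056404822648847774
yaw 3.5880459471219384
[0.00183433 0.0163816  0.12277516]
```

Scaled: 0.131 m / 0.6 = 0.2183, 0.0165 m / 0.6 = 0.0275.

Emit:
play_rows(motion=[[[0.0017,0.0275,0.05,0,0,0],[0.0017,0.0275,0.1,0,0,0],[0.0017,0.0275,0.15,0,0,0],[0.0017,0.0275,0.1917,0,0,0],[0.0017,0.0275,0.21,0,0,0],[0.0017,0.0275,0.2183,0,0,0],[0.0017,0.0275,0.2183,0,0,0],[0.0017,0.0275,0.2183,0,0,0]]])

```text
time_s: 4.03
position: [0.5079, 0.2439, 0.2615]
tcp_rot: [[-0.065, 0.998, 0.001], [0.998, 0.065, -0.0], [-0.0, 0.001, -1.0]]
force: [0.9, -0.7, 1.0]
opening: 0.998
grasp_force: 0.0
```

Emit:
play_rows(motion=[[[0,0,0,0,0,0],[0,0,0,0,0,0],[0,0,0,0,0,0],[0,0,0,0,0,0],[0,0,0,0,0,0],[0,0,0,0,0,0],[0,0,0,0,0,0],[0,0,0,0,0,0]]], fingers=0.0)

```text
time_s: 4.7
position: [0.507, 0.2456, 0.2607]
tcp_rot: [[-0.068, 0.998, -0.0], [0.998, 0.068, -0.0], [-0.0, -0.0, -1.0]]
force: [0.3, 0.5, -0.5]
opening: 0.478
grasp_force: 0.0
```

Emit:
play_rows(motion=[[[0,0,0,0,0,0],[0,0,0,0,0,0],[0,0,0,0,0,0],[0,0,0,0,0,0],[0,0,0,0,0,0],[0,0,0,0,0,0],[0,0,0,0,0,0],[0,0,0,0,0,0]]])

```text
time_s: 5.37
position: [0.507, 0.2455, 0.2607]
tcp_rot: [[-0.067, 0.998, -0.0], [0.998, 0.067, 0.0], [0.0, -0.0, -1.0]]
force: [-0.3, 0.5, 0.2]
opening: 0.173
grasp_force: 29.9
```

```bash
python3 - <<'E'
from h import *
s=bot.read_state();print(s["position"],s["opening"]*87,s["grasp_force"],s["force"],s["moment"])
E
```

```text
[0.50700774 0.24548552 0.26072994] 15.069674860957784 29.945290703326464 [-0.31426644  0.47039175  0.21862065] [ 0.01991232 -0.07582267  0.00589599]
```

Scaled: -0.024 m / 0.6 = -0.04, -0.022 m / 0.6 = -0.0367.

Emit:
play_rows(motion=[[[0,0,-0.0033,0,0,0],[0,0,-0.01,0,0,0],[0,0,-0.02,0,0,0],[0,0,-0.03,0,0,0],[0,0,-0.0367,0,0,0],[0,0,-0.04,0,0,0],[0,0,-0.04,0,0,0],[0,0,-0.04,0,0,0]]])

```text
time_s: 6.03
position: [0.507, 0.2455, 0.2849]
tcp_rot: [[-0.067, 0.998, 0.0], [0.998, 0.067, 0.0], [-0.0, 0.0, -1.0]]
force: [0.0, -0.2, -6.4]
opening: 0.173
grasp_force: 29.9
```

Scaled: -0.024 m / 0.6 = -0.04, -0.022 m / 0.6 = -0.0367.

Emit:
play_rows(motion=[[[0,0,-0.0033,0,0,0],[0,0,-0.01,0,0,0],[0,0,-0.02,0,0,0],[0,0,-0.03,0,0,0],[0,0,-0.0367,0,0,0],[0,0,-0.04,0,0,0],[0,0,-0.04,0,0,0],[0,0,-0.04,0,0,0]]])

```text
time_s: 6.7
position: [0.507, 0.2455, 0.3089]
tcp_rot: [[-0.067, 0.998, 0.0], [0.998, 0.067, 0.0], [0.0, 0.0, -1.0]]
force: [0.0, 0.1, -6.1]
opening: 0.171
grasp_force: 29.9
```

```bash
python3 - <<'E'
from h import *
s=bot.read_state();print(s["position"],s["grasp_force"],s["force"],s["moment"])
w=imaging.capture("wrist");c=imaging.capture("side")
save("lift",np.hstack([cv2.resize(w["frame"],(400,300)),cv2.resize(c["frame"][75:195,190:350],(400,300))]))
E
```

```text
[0.5070216  0.24549274 0.3089321 ] 29.907173411920667 [ 0.04473566  0.09910468 -6.07839031] [ 0.01821782 -0.12775006  0.00794437]
```

View pics/lift.png

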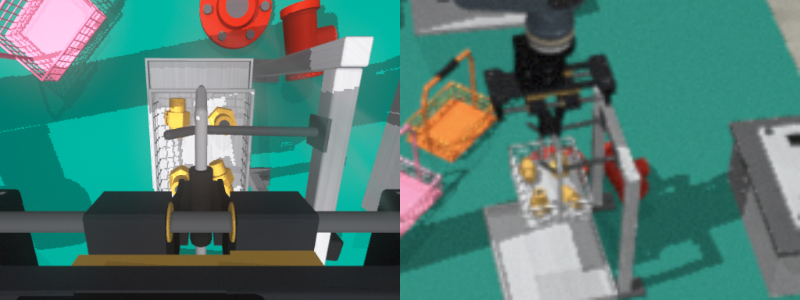

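The wrist crop shows the basket gripped by its sleeve with all four fittings inside, and the side crop shows it hanging level. The bar is about 48 mm up and the measured load is about 6 N. Next I move along the rack's -x.

Emit:
play_rows(motion=[[[0,-0.0017,0,0,0,0],[0,-0.0067,0,0,0,0],[0,-0.015,0,0,0,0],[0,-0.0267,0,0,0,0],[0,-0.0417,0,0,0,0],[0,-0.0583,0,0,0,0],[0,-0.075,0,0,0,0],[0,-0.0917,0,0,0,0]]])

```text
time_s: 7.47
position: [0.4506, 0.2417, 0.3088]
tcp_rot: [[-0.067, 0.998, -0.001], [0.998, 0.067, -0.0], [-0.0, -0.001, -1.0]]
force: [-0.2, 0.4, -6.8]
opening: 0.176
grasp_force: 29.9
```

Scaled: -0.07 m / 0.6 = -0.1167, -0.066 m / 0.6 = -0.11.

Emit:
play_rows(motion=[[[0,-0.0167,0,0,0,0],[0,-0.0333,0,0,0,0],[0,-0.05,0,0,0,0],[0,-0.0667,0,0,0,0],[0,-0.0833,0,0,0,0],[0,-0.0983,0,0,0,0],[0,-0.11,0,0,0,0],[0,-0.1167,0,0,0,0]]])

```text
time_s: 8.13
position: [0.3809, 0.237, 0.3087]
tcp_rot: [[-0.068, 0.998, -0.001], [0.998, 0.068, -0.0], [-0.0, -0.001, -1.0]]
force: [0.4, -1.4, -6.1]
opening: 0.173
grasp_force: 29.9
```

```bash
python3 - <<'E'
from h import *
s=bot.read_state();print(s["position"],s["grasp_force"],s["force"],s["moment"],s["joint_positions"])
E
```

```text
[0.38094465 0.23697325 0.30874376] 29.91749851964414 [ 0.44475114 -1.43088702 -6.10713425] [-0.03770907 -0.07409869  0.00790268] [1.75548232e+01 1.13093178e+01 1.00879019e+02 7.99286516e-03
 6.78582521e+01 1.36727485e+01]
```

Scaled: -0.066 m / 0.6 = -0.11, -0.053 m / 0.6 = -0.0883.

Emit:
play_rows(motion=[[[-0.0033,0,0,0,0,0],[-0.01,0.0017,0,0,0,0],[-0.02,0.0033,0,0,0,0],[-0.0333,0.0058,0,0,0,0],[-0.05,0.0083,0,0,0,0],[-0.0683,0.0117,0,0,0,0],[-0.0883,0.015,0,0,0,0],[-0.11,0.0192,0,0,0,0]]])

```text
time_s: 8.8
position: [0.3987, 0.1706, 0.3087]
tcp_rot: [[-0.067, 0.998, -0.0], [0.998, 0.067, -0.0], [-0.0, -0.0, -1.0]]
force: [0.6, -0.2, -5.7]
opening: 0.173
grasp_force: 29.9
```

Scaled: -0.104 m / 0.6 = -0.1733, -0.091 m / 0.6 = -0.1517.

Emit:
play_rows(motion=[[[-0.0217,0.0038,0,0,0,0],[-0.0433,0.0077,0,0,0,0],[-0.065,0.0115,0,0,0,0],[-0.0867,0.0153,0,0,0,0],[-0.1083,0.0192,0,0,0,0],[-0.13,0.023,0,0,0,0],[-0.1517,0.0267,0,0,0,0],[-0.1733,0.0305,0,0,0,0]]])

```text
time_s: 9.47
position: [0.4238, 0.0677, 0.3088]
tcp_rot: [[-0.066, 0.998, 0.0], [0.998, 0.066, -0.0], [-0.0, 0.0, -1.0]]
force: [1.3, -0.3, -6.1]
opening: 0.171
grasp_force: 29.9
```

Scaled: -0.104 m / 0.6 = -0.1733, -0.091 m / 0.6 = -0.1517.

Emit:
play_rows(motion=[[[-0.0217,0.0038,0,0,0,0],[-0.0433,0.0077,0,0,0,0],[-0.065,0.0115,0,0,0,0],[-0.0867,0.0153,0,0,0,0],[-0.1083,0.0192,0,0,0,0],[-0.13,0.023,0,0,0,0],[-0.1517,0.0267,0,0,0,0],[-0.1733,0.0305,0,0,0,0]]])

```text
time_s: 10.13
position: [0.4488, -0.0349, 0.3087]
tcp_rot: [[-0.066, 0.998, -0.0], [0.998, 0.066, -0.0], [-0.0, -0.0, -1.0]]
force: [0.1, 0.2, -5.6]
opening: 0.172
grasp_force: 29.9
```

Scaled: -0.089 m / 0.6 = -0.1483, -0.079 m / 0.6 = -0.1317.

Emit:
play_rows(motion=[[[-0.0217,0.0038,0,0,0,0],[-0.0433,0.0077,0,0,0,0],[-0.0633,0.0112,0,0,0,0],[-0.0817,0.0143,0,0,0,0],[-0.0983,0.0173,0,0,0,0],[-0.115,0.0202,0,0,0,0],[-0.1317,0.0232,0,0,0,0],[-0.1483,0.0262,0,0,0,0]]])

```text
time_s: 10.8
position: [0.4706, -0.1216, 0.3087]
tcp_rot: [[-0.068, 0.998, -0.0], [0.998, 0.068, 0.0], [0.0, -0.0, -1.0]]
force: [0.4, -0.7, -5.5]
opening: 0.175
grasp_force: 29.9
```

Emit:
play_rows(motion=[[[-0.0167,0.0027,0,0,0,0],[-0.0333,0.0055,0,0,0,0],[-0.05,0.0083,0,0,0,0],[-0.0667,0.0108,0,0,0,0],[-0.0817,0.0133,0,0,0,0],[-0.095,0.0155,0,0,0,0],[-0.1067,0.0175,0,0,0,0],[-0.1167,0.0192,0,0,0,0]]])

```text
time_s: 11.47
position: [0.4868, -0.1906, 0.3087]
tcp_rot: [[-0.067, 0.998, -0.0], [0.998, 0.067, 0.0], [0.0, -0.0, -1.0]]
force: [0.2, -0.0, -5.0]
opening: 0.172
grasp_force: 29.9
```

Emit:
play_rows(motion=[[[-0.01,0.0017,0,0,0,0],[-0.02,0.0033,0,0,0,0],[-0.0283,0.005,0,0,0,0],[-0.035,0.0058,0,0,0,0],[-0.04,0.0067,0,0,0,0],[-0.0433,0.0067,0,0,0,0],[-0.045,0.0075,0,0,0,0],[-0.045,0.0075,0,0,0,0]]])

```text
time_s: 12.13
position: [0.493, -0.2166, 0.3087]
tcp_rot: [[-0.067, 0.998, 0.0], [0.998, 0.067, 0.0], [0.0, 0.0, -1.0]]
force: [0.0, -0.7, -5.6]
opening: 0.174
grasp_force: 29.9
```

Emit:
play_rows(motion=[[[0,0,0,0,0,0],[0,0,0,0,0,0],[0,0,0,0,0,0],[0,0,0,0,0,0],[0,0,0,0,0,0],[0,0,0,0,0,0],[0,0,0,0,0,0],[0,0,0,0,0,0]]])

```text
time_s: 12.8
position: [0.4929, -0.2165, 0.3088]
tcp_rot: [[-0.067, 0.998, -0.0], [0.998, 0.067, 0.0], [0.0, -0.0, -1.0]]
force: [0.6, -0.5, -5.9]
opening: 0.173
grasp_force: 29.9
```

```bash
python3 - <<'E'
from h import *
s=bot.read_state();print(s["time_s"],s["position"],s["grasp_force"],s["force"],s["moment"])
w=imaging.capture("wrist");c=imaging.capture("side");t=imaging.capture("top")
save("end",np.hstack([cv2.resize(w["frame"],(400,300)),cv2.resize(c["frame"][180:300,190:350],(400,300))]))
for n in("side","top"):
    for o in("tote","basket"):
        for d in finder.recognise(n,o)[:2]:print(n,o,d["at"],d["confidence"])
E
```

```text
12.8 [ 0.49290085 -0.21648798  0.30877026] 29.926693439483643 [ 0.55929386 -0.45979825 -5.87276054] [ 0.01564591 -0.13551282 -0.00330791]
side tote [0.4742, -0.2557, 0.0068] 0.58
side basket [0.2449, 0.4, -0.0006] 0.98
side basket [0.4954, -0.2314, 0.1652] 0.75
top tote [0.5124, -0.124, 0.0099] 0.62
top basket [0.2428, 0.4016, 0.0044] 0.79
top basket [0.5333, -0.1548, 0.1734] 0.71
```

View pics/end.png

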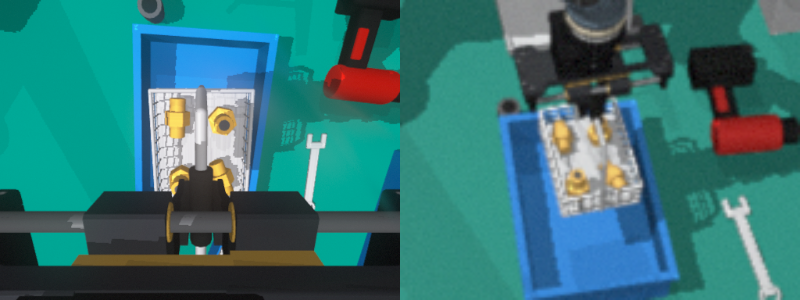

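The end crops show the basket level over the tote: all four fittings are inside, the tote hasn't moved, and the underside is about 0.16 m up. Handing in.

```bash
python3 -c "
from rig import bot
print(bot.hand_in())"
```

```text
the job is handed in; nothing more can be done
None
```

The basket was handed in still held by the gripper over the middle of the blue tote, level and steady with its underside about 85 mm above the rim and all four fittings inside; the judge's result was not shown.

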